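# Sort the ring bars into their display cradles

### The job

Finish setting out the ring display: the long bar already stands in its cradle on the yellow board; put each of the two ring bars left on the table into the cradle of its own length, standing on its narrow edge with a ring slot facing up and resting fully down on the cradle's floor (the one that lies flat must be turned up onto its edge). At the end all three bars stand so in their own cradles, let go, and the other things on the table have been left where they are.

Things in the scene. Friction and masses are not known exactly. Their poses are not given: they have to be found in the camera images.
- bar_short: The short wooden ring bar: 105 mm long (x), 28 mm thick (y), 48 mm wide (z), about 0.1 kg. A yellow-lined slot 6 mm wide, 8 mm deep runs along BOTH 28 mm narrow edges (+z, -z): either edge may be up, either end first. Origin at its centre. At the start it stands on a narrow edge (48 mm high) on the table. The bars differ only in length.
- bar_middle: The middle wooden ring bar: 130 mm long (x), 28 mm thick (y), 48 mm wide (z), about 0.1 kg. A yellow-lined slot 6 mm wide, 8 mm deep runs along BOTH 28 mm narrow edges (+z, -z): either edge may be up, either end first. Origin at its centre. At the start it lies flat on a broad face (28 mm high, y vertical). The bars differ only in length.
- bar_long: The long wooden ring bar: 155 mm long (x), 28 mm thick (y), 48 mm wide (z), about 0.1 kg. A yellow-lined slot 6 mm wide, 8 mm deep runs along BOTH 28 mm narrow edges (+z, -z): either edge may be up, either end first. Origin at its centre. It already stands in its cradle at the start. The bars differ only in length.
- cradle_short: Cradle for the short bar: fixed shallow light-wood trough on the board, inside 115 mm long (x) by 34 mm wide (y). Origin under its centre, 8 mm above the table; inner floor 6 mm above the origin, walls 6 mm thick, 8 mm high above that floor. The three lie parallel, 85 mm apart, in any order, and differ only in length.
- cradle_middle: Cradle for the middle bar: fixed shallow light-wood trough on the board, inside 140 mm long (x) by 34 mm wide (y). Origin under its centre, 8 mm above the table; inner floor 6 mm above the origin, walls 6 mm thick, 8 mm high above that floor. The three lie parallel, 85 mm apart, in any order, and differ only in length.
- cradle_long: Cradle for the long bar: fixed shallow light-wood trough on the board, inside 165 mm long (x) by 34 mm wide (y). Origin under its centre, 8 mm above the table; inner floor 6 mm above the origin, walls 6 mm thick, 8 mm high above that floor. The three lie parallel, 85 mm apart, in any order, and differ only in length.
- ring_box: Bystander, leave alone: closed blue ring box, 55 x 55 x 43 mm. Origin at the centre of its underside.
- loupe: Bystander, leave alone: black hand magnifier lying flat, 62 mm lens, 84 mm handle to -x of the lens, 14 mm high; origin under the lens.
- pliers: Bystander, leave alone: pliers with black handles lying flat, 150 mm long, 60 mm wide, 14 mm high; origin under the pivot, jaws to +x, handles to -x.
- brass_bowl: Bystander, leave alone: brass bowl, 80 mm across, 45 mm high. Origin at the centre of its underside.
- polish_jar: Bystander, leave alone: amber jar with white cap, 56 mm across, 60 mm high. Origin at the centre of its underside.
- mandrel: Bystander, leave alone: steel ring mandrel with a wooden handle lying flat, 250 mm long, 25 mm high, from x -110 to +140 mm. Origin at the centre of its underside.
Things that resemble listed ones, but are neither listed nor needed, are in the scene too. What is shaped like the bar_short but orange or pink is not meant.

How it is judged:
By the outcome, as a careful person would: the job done as asked, in the order asked, and still so for the second after the job is handed in, with the robot touching nothing.
It also fails if it takes over 72 s, if anything falls off the work surface, if the arm or the gripper's body presses on something with over 40 N, if the wrist force passes 120 N, or if a joint passes its speed limit or range.

### The arm

A 6-joint arm with a two-finger parallel gripper is mounted at the origin on the work surface. World frame = base frame: x ahead of the robot, y to its left, z up, the work surface at z = 0. Lengths are in m, angles in rad, forces in N, time in s.
With the tool pointing down it reaches from about 0.35 to 0.775 m from the base axis. Payload 7.3 kg.
Tool frame: the origin (TCP) lies on the front face of the gripper's body, between the roots of the fingers; the fingertips stand ahead of it and the grasp point (between the pads) lies 47 mm ahead of it (finger_overhang is the z of the fingertips in the tool frame, in m); z points along the fingers, y is the line along which they close (so a half turn about z gives the same grasp; the last joint's range is limited). The gripper opens to 92 mm and grips with 3 to 60 N. Pads are 19 mm wide; open, the fingers measure 130 mm over their backs; the gripper's body (75 mm by 190 mm) begins 47 mm behind the grasp point.
Start: joints at [1.053, 0.342, 1.524, -0, 1.275, -0.146], TCP at [0.191, 0.489, 0.292] pointing down, gripper open.
Joint ranges: [-2.53, 2.53], [-0.77, 2.02], [0.04, 2.7], [-1, 4.14], [0.28, 2.66], [-3.11, 3.11]. Speed limits (rad/s): [2.57, 2.57, 3.14, 3.14, 3.14, 3.14].

### API

Orientations are given as [roll, pitch, yaw] about the fixed x, y, z axes, in that order (R = Rz(yaw) Ry(pitch) Rx(roll)).
In Python, from cell import * gives the robot as it stands. The module is installed in compiled form; this text tells all that it offers.
- The arm moves only by the tool arm_command, never from a script. Its argument "series" is a list of rows, each an object of numbers: "x", "y", "z": the shift along the tool's x, y, z in mm; "rx", "ry", "rz": the turn, a rotation vector about the tool's x, y, z in degrees. A call has 1 to 20 rows; each row is the pose to reach, as a shift and turn from the pose commanded when the call began, along the tool's axes at that moment; what a row does not reach only later rows make up. A row lasts 1/10 s, in which the tool goes at most 50 mm and 8.59 degrees, less where a joint would pass 70% of its speed; a pose out of reach is approached as far as the arm can. A call with a gripper value outside its range is refused whole. "hand" is the finger opening in mm, from 0 to 91.8, set as the call begins (left out, the last holds). The fingers move at their own pace and stop on an object; "squeeze" is the grip in N (left out, the last holds). Time passes only in rows, so rows that repeat a pose let the fingers close. It gives the time, the measured TCP pose, the force, the opening and the grip force at its end, in the units of the state.
- observe(): the state, without advancing time (a new reading comes with each control period).
- read_camera(name): name is "scene" or "top"; returns a dict with "pixels" (384x512x3 uint8, blue, green, red), "K" (3x3 intrinsics, pixels), "k1" (the pictures are not rectified: a ray, as slopes to the right and down, at radius r is drawn at 1 + k1 r^2 times it, then the intrinsics apply), "rvec" (rotation vector, rad) and "tvec" (3), from world to camera coordinates, as OpenCV has them. Camera axes: x right, y down, z forward; pixel columns grow to the right and rows downward; lengths in m; the calibration is good to about 2 mm. A picture is of the moment at which its call begins. There is no depth.
- hand_in(): hands the job in; it is judged then, once.
Trained networks look in a picture, given as the dict that the camera call returned (one of the last four; its "shot" number tells which), for a name from the list of things; names that differ only in an ending like _2 or _b are one class to them, and where a whole thing is asked for, a point or a joint stands for the part that bears it (a point fixed in the world has none). Each returns a list of dicts, best first, with "confidence" (0 to 1); they miss things now and then, are a little off and sometimes report something else, mostly with a low value. They report only what shows in the picture. A call takes as long as a camera call. They do not tell look-alikes from the thing itself.
- boxes_of(picture, query): "point" ([x, y, z] in m, in world coordinates, good to about 4 mm: the middle of the surface that is visible of it).
- trace(picture, query): "pixels" (384x512 bool, what is visible of it).
- mark_of(picture, query): "point" ([x, y, z] in m, in world coordinates, good to about 4 mm: a listed point, or the origin of a listed thing).
The state is a dict: "time": time; "qpos": joint angles; "qvel": joint speeds; "joint_efforts": joint torques, N m; "tool_pos": TCP position; "tool_rot": TCP orientation; "contact_force": force on the tool from outside, world axes, zero at the start; "torque": the same for the moment, N m; "opening": finger opening in m; "grip_force": force on a finger pad.
Only numpy, scipy, OpenCV 4.12 (cv2) and the standard library are available. Lean on these libraries where they do the work, as an engineer would, in place of code of your own. Each camera call takes 0.05 s, during which the arm holds its last target. There are 200 camera calls.

## Working session

There is one attempt and no reset: what is moved stays moved. The work goes in short steps, Python scripts to look and compute and a tool call to move; the robot and the scene stay as the last step left them, time stands still between calls to the robot, and variables do not carry over. Pictures are saved under pics/ and viewed, at most 10 in all, crops included, and the job is handed in when it is done.

Besides the shell and the picture viewer there is one more tool, called after "Call:" as name(argument=value, ...), one argument or row to a line, values as JSON. arm_command: Moves the arm, as the interface text tells. Its arguments: {"type":"object","properties":{"series":{"type":"array"},"hand":{"type":"number"},"squeeze":{"type":"number"}},"required":["series"]}

```bash
mkdir -p pics
cat > look.py <<'E'
from cell import *
import cv2, numpy as np
def shot(n,name):
    p=read_camera(n); cv2.imwrite(f'pics/{name}.png',p['pixels']); return p
E
python3 - <<'E'
from look import *
s=observe(); print(s)
for n in ('top','scene'):
    p=shot(n,n+'0'); print(n,p['K'].tolist() if hasattr(p['K'],'tolist') else p['K'],p['k1'],p['rvec'],p['tvec'])
    for q in ['bar_short','bar_middle','bar_long','cradle_short','cradle_middle','cradle_long','ring_box','loupe','pliers','brass_bowl','polish_jar','mandrel']:
        print(q,[(np.round(d['point'],3).tolist(),round(d['confidence'],2)) for d in mark_of(p,q)][:4])
a=cv2.imread('pics/top0.png')
E
```

```text
{'time': 0.0, 'qpos': array([ 1.05295613e+00,  3.42713969e-01,  1.52501248e+00,  9.98465087e-06,
        1.27539317e+00, -1.45995393e-01]), 'qvel': array([ 9.62084105e-06, -1.40796661e-03,  1.27049961e-03, -1.41337142e-03,
       -5.78432230e-05, -9.22007264e-04]), 'joint_efforts': array([ 3.09417806e-05, -4.31236517e+01, -2.44215846e+01,  7.18052150e-02,
        5.60767134e-02, -1.30101571e-04]), 'tool_pos': array([0.19057318, 0.48886327, 0.29155101]), 'tool_rot': array([-3.14008332e+00, -2.31585522e-04,  2.76974476e+00]), 'contact_force': array([-0.63256302, -0.38289685,  0.66679283]), 'torque': array([-0.02080624, -0.02443565, -0.00541879]), 'grip_force': 0.0, 'opening': 0.09186983599251129}
top [[492.4238638648752, 0.0, 253.50836932687466], [0.0, 492.4238638648752, 196.77196477829983], [0.0, 0.0, 1.0]] -0.15934674023435308 [ 2.14460822 -2.17544017  0.10850053] [-0.0263451   0.4968522   1.54700795]
bar_short [([0.587, -0.43, 0.027], 0.88), ([0.563, -0.277, 0.023], 0.74), ([0.363, -0.15, 0.022], 0.6)]
bar_middle [([0.497, -0.063, 0.014], 0.56), ([0.563, -0.279, 0.024], 0.53)]
bar_l
[... 780 characters left out ...]
5, 0.02], 0.66)]
bar_middle [([0.502, -0.063, 0.014], 0.89), ([0.568, -0.279, 0.028], 0.73), ([0.543, 0.316, 0.007], 0.72)]
bar_long [([0.548, 0.232, 0.04], 0.89)]
cradle_short [([0.544, 0.316, 0.008], 0.84), ([0.749, -0.125, -0.001], 0.19)]
cradle_middle [([0.513, 0.148, 0.006], 0.73), ([0.713, 0.026, -0.0], 0.73)]
cradle_long [([0.543, 0.23, 0.01], 0.93)]
ring_box [([0.713, 0.024, -0.003], 0.92)]
loupe [([0.37, 0.048, -0.0], 0.96), ([0.512, 0.147, 0.008], 0.4)]
pliers [([0.317, -0.302, -0.002], 0.63)]
brass_bowl [([0.713, -0.271, 0.002], 0.78)]
polish_jar [([0.748, -0.128, -0.003], 0.79), ([0.502, -0.061, 0.013], 0.27)]
mandrel [([0.222, 0.328, -0.0], 0.95), ([0.316, -0.304, 0.002], 0.73)]
```

View pics/top0.png

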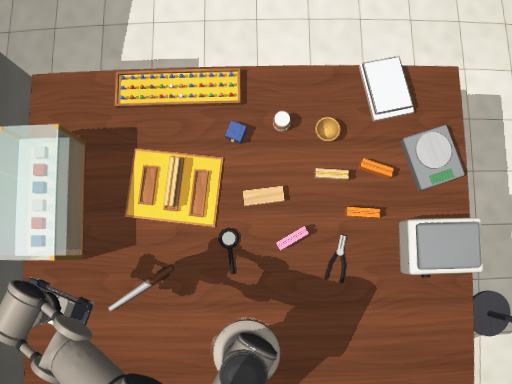

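View pics/scene0.png

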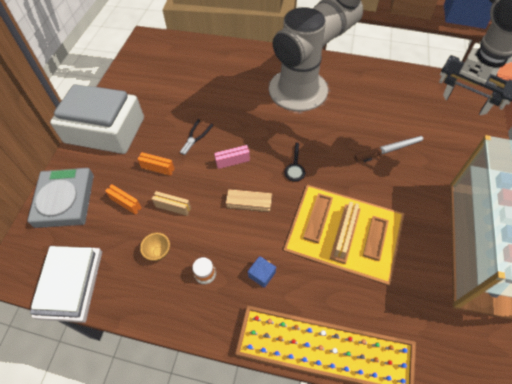

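The top picture shows the wooden standing bar at (332,174), the flat bar at (264,196), and the short and middle cradles at (149,185) and (200,193). The long bar stands at (173,183). The orange and pink bars are look-alikes. Next I fit box models to the masks in both views.

```bash
cat > fit.py <<'E'
from look import *
from scipy.optimize import minimize
def proj(p,X):
    R=cv2.Rodrigues(np.array(p['rvec']))[0]; c=X@R.T+np.array(p['tvec']).ravel()
    s=c[:,:2]/c[:,2:]; s=s*(1+p['k1']*(s**2).sum(1,keepdims=True)); K=np.array(p['K'])
    return s*[K[0,0],K[1,1]]+[K[0,2],K[1,2]]
def box(q,L,W,z0,z1):
    c,s=np.cos(q[2]),np.sin(q[2])
    return np.array([[q[0]+c*a-s*b,q[1]+s*a+c*b,z] for a in(-L/2,L/2) for b in(-W/2,W/2) for z in(z0,z1)])
def pick(p,name,guess):
    best=None
    for d in trace(p,name):
        m=d['pixels']; v=np.argwhere(m)[:,::-1].mean(0); g=proj(p,np.array([guess]))[0]
        e=np.hypot(*(v-g))
        if e<12 and (best is None or e<best[0]): best=(e,m)
    return None if best is None else best[1]
def mod(p,q,dims):
    h=cv2.convexHull(proj(p,box(q,*dims)).astype(np.float32)).reshape(-1,2)
    m=np.zeros((384*4,512*4),np.uint8); cv2.fillConvexPoly(m,np.round((h+.5)*64-8).astype(np.int32)if 0 else np.round((h+.5)*4*16-8).astype(np.int32),1,shift=4)
    return cv2.resize(m.astype(np.float32),(512,384),interpolation=cv2.INTER_AREA)
def fit(views,name,q0,dims):
    ms=[(p,m.astype(np.float32)) for p in views if (m:=pick(p,name,[q0[0],q0[1],(dims[2]+dims[3])/2])) is not None]
    f=lambda q:sum(1-np.minimum(a:=mod(p,q,dims),m).sum()/np.maximum(a,m).sum() for p,m in ms)/max(len(ms),1)
    best=None
    for y in ([q0[2]-.12,q0[2],q0[2]+.12]):
        sx=np.array([[q0[0],q0[1],y]]*4)+np.array([[0,0,0],[.008,0,0],[0,.008,0],[0,0,.1]])
        r=minimize(f,sx[0],method='Nelder-Mead',options=dict(initial_simplex=sx,xatol=1e-4,fatol=1e-5))
        if best is None or r.fun<best.fun: best=r
    return best.x,best.fun,len(ms)
E
python3 - <<'E'
from fit import *
T,S=read_camera('top'),read_camera('scene')
for n,q,d in [('bar_short',(.563,-.277,1.5),(.105,.028,0,.048)),('bar_middle',(.5,-.063,1.65),(.130,.048,0,.028)),
 ('bar_long',(.548,.23,0.1),(.155,.028,.014,.062)),('cradle_short',(.546,.315,.1),(.127,.046,.008,.022)),('cradle_middle',(.515,.149,.1),(.152,.046,.008,.022))]:
    if 'short' in n or 1:
      for v in ([T,S],[T],[S]):
        x,f,k=fit(v,n,q,d); print(n,np.round(x,4),round(f,3),k)
x=observe()
E
```

```text
bar_short [ 0.5669 -0.2816  1.4807] 0.097 2
bar_short [ 0.568  -0.2821  1.5052] 0.094 1
bar_short [ 0.5652 -0.2814  1.4952] 0.075 1
bar_middle [ 0.5007 -0.0637  1.685 ] 0.089 2
bar_middle [ 0.5017 -0.0648  1.6746] 0.11 1
bar_middle [ 0.4999 -0.0627  1.6732] 0.058 1
bar_long [ 0.5473  0.2278 -0.1245] 0.074 2
bar_long [ 0.5479  0.2271 -0.1256] 0.058 1
bar_long [ 0.5452  0.2287 -0.1247] 0.071 1
cradle_short [ 0.5423  0.3137 -0.1281] 0.072 2
cradle_short [ 0.5419  0.3123 -0.1253] 0.068 1
cradle_short [ 0.5424  0.3142 -0.132 ] 0.055 1
cradle_middle [ 0.513   0.1467 -0.1283] 0.081 2
cradle_middle [ 0.5155  0.1455 -0.1335] 0.096 1
cradle_middle [ 0.5119  0.1473 -0.1291] 0.045 1
```

```bash
cat > go.py <<'E'
from look import *
from scipy.spatial.transform import Rotation as Ro
def pose():
    s=observe(); return np.array(s['tool_pos']),Ro.from_euler('xyz',s['tool_rot']),s
def down(yaw): return Ro.from_euler('xyz',[np.pi,0,yaw])
def to(grasp,R,ref=None,off=.047):
    """grasp-point target & tool rotation -> shift mm, turn deg in tool axes (from ref pose)"""
    p,Q,s=pose() if ref is None else ref
    t=np.array(grasp)-R.apply([0,0,off])
    print('shift',np.round(Q.inv().apply(t-p)*1e3,1),'turn',np.round((Q.inv()*R).as_rotvec(degrees=True),2)); return t,R,None
E
python3 - <<'E'
import cell; print([n for n in dir(cell) if n[0]!='_'], getattr(cell,'finger_overhang',None))
from go import *
a=to([.567,-.2815,.15],down(1.49)); to([.567,-.2815,.03],down(1.49),a)
E
```

```text
['IKError', 'boxes_of', 'finger_overhang', 'hand_in', 'mark_of', 'observe', 'read_camera', 'trace'] 0.0655
shift [-630.5 -581.3   95.2] turn [ 1.000e-02 -1.000e-02  7.333e+01]
shift [  0.  -0. 120.] turn [0. 0. 0.]
```

Call:
arm_command(
  series=[
    {"x":-630,"y":-581,"z":95,"rz":73.3},
    {"x":-630,"y":-581,"z":95,"rz":73.3},
    {"x":-630,"y":-581,"z":95,"rz":73.3},
    {"x":-630,"y":-581,"z":95,"rz":73.3},
    {"x":-630,"y":-581,"z":95,"rz":73.3},
    {"x":-630,"y":-581,"z":95,"rz":73.3},
    {"x":-630,"y":-581,"z":95,"rz":73.3},
    {"x":-630,"y":-581,"z":95,"rz":73.3},
    {"x":-630,"y":-581,"z":95,"rz":73.3},
    {"x":-630,"y":-581,"z":95,"rz":73.3},
    {"x":-630,"y":-581,"z":95,"rz":73.3},
    {"x":-630,"y":-581,"z":95,"rz":73.3},
    {"x":-630,"y":-581,"z":95,"rz":73.3},
    {"x":-630,"y":-581,"z":95,"rz":73.3},
    {"x":-630,"y":-581,"z":95,"rz":73.3},
    {"x":-630,"y":-581,"z":95,"rz":73.3},
    {"x":-630,"y":-581,"z":95,"rz":73.3},
    {"x":-630,"y":-581,"z":95,"rz":73.3},
    {"x":-630,"y":-581,"z":95,"rz":73.3},
    {"x":-630,"y":-581,"z":95,"rz":73.3},
  ],
  hand=60,
  squeeze=30,
)

```text
invalid input
```

Run:
```python
from fit import *
from go import *
T,S=shot('top','top1'),read_camera('scene')
for v in ([T,S],[T],[S]): print(fit(v,'bar_short',(.567,-.2815,1.49),(.105,.028,0,.048)))
s=pose()[2]; print(s['time'],s['tool_pos'],s['qpos'],s['opening'])
a=to([.567,-.2815,.12],down(1.49)); to([.567,-.2815,.034],down(1.49),a)
```

```text
(array([ 0.56688259, -0.28146619,  1.48365467]), np.float64(0.09041360020637512), 2)
(array([ 0.56743057, -0.28285641,  1.48984088]), np.float64(0.06387770175933838), 1)
(array([ 0.56542816, -0.28033228,  1.46889537]), np.float64(0.09221291542053223), 1)
2.7 [0.19070849 0.489134   0.29224227] [ 1.05297755e+00  3.41980940e-01  1.52412327e+00  3.19570586e-05
  1.27542569e+00 -1.46028662e-01] 0.09201843861383026
shift [-630.5 -581.3  125.2] turn [ 0.   -0.   73.33]
shift [ 0. -0. 86.] turn [0. 0. 0.]
```

View pics/top1.png

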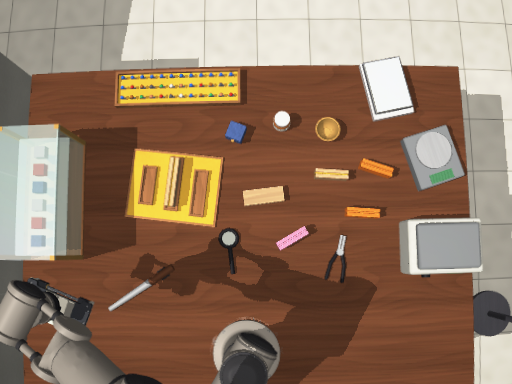

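The move was refused, so the scene is unchanged: the arm is still at the lower left. I'll try rows with all six keys.

Call:
arm_command(
  series=[
    {"x":-315,"y":-290,"z":50,"rx":0,"ry":0,"rz":36},
    {"x":-315,"y":-290,"z":50,"rx":0,"ry":0,"rz":36},
    {"x":-315,"y":-290,"z":50,"rx":0,"ry":0,"rz":36},
    {"x":-315,"y":-290,"z":50,"rx":0,"ry":0,"rz":36},
    {"x":-315,"y":-290,"z":50,"rx":0,"ry":0,"rz":36},
    {"x":-315,"y":-290,"z":50,"rx":0,"ry":0,"rz":36},
    {"x":-315,"y":-290,"z":50,"rx":0,"ry":0,"rz":36},
    {"x":-315,"y":-290,"z":50,"rx":0,"ry":0,"rz":36},
    {"x":-315,"y":-290,"z":50,"rx":0,"ry":0,"rz":36},
    {"x":-315,"y":-290,"z":50,"rx":0,"ry":0,"rz":36},
  ],
  hand=60,
  squeeze=30,
)

```text
time: 3.7
tool_pos: [0.3803, 0.1016, 0.242]
tool_rot: [3.142, 0.001, 2.137]
contact_force: [0.2, -0.1, 0.6]
opening: 0.0601
grip_force: 0.0
```

Run:
```python
from go import *
a=to([.567,-.2815,.12],down(1.485)); to([.567,-.2815,.034],down(1.485),a)
```

```text
shift [-423.5  -47.7   75.3] turn [2.000e-02 4.000e-02 3.733e+01]
shift [ 0. -0. 86.] turn [0. 0. 0.]
```

Call:
arm_command(
  series=[
    {"x":-423,"y":-48,"z":75,"rx":0,"ry":0,"rz":37.3},
    {"x":-423,"y":-48,"z":75,"rx":0,"ry":0,"rz":37.3},
    {"x":-423,"y":-48,"z":75,"rx":0,"ry":0,"rz":37.3},
    {"x":-423,"y":-48,"z":75,"rx":0,"ry":0,"rz":37.3},
    {"x":-423,"y":-48,"z":75,"rx":0,"ry":0,"rz":37.3},
    {"x":-423,"y":-48,"z":75,"rx":0,"ry":0,"rz":37.3},
    {"x":-423,"y":-48,"z":75,"rx":0,"ry":0,"rz":37.3},
    {"x":-423,"y":-48,"z":75,"rx":0,"ry":0,"rz":37.3},
    {"x":-423,"y":-48,"z":75,"rx":0,"ry":0,"rz":37.3},
    {"x":-423,"y":-48,"z":75,"rx":0,"ry":0,"rz":37.3},
    {"x":-423,"y":-48,"z":75,"rx":0,"ry":0,"rz":37.3},
    {"x":-423,"y":-48,"z":75,"rx":0,"ry":0,"rz":37.3},
  ],
)

```text
time: 4.9
tool_pos: [0.5668, -0.2756, 0.1674]
tool_rot: [-3.141, -0.001, 1.492]
contact_force: [-0.1, -0.1, -0.4]
opening: 0.0599
grip_force: 0.0
```

Run:
```python
from go import *
print(observe()['qpos'])
a=to([.567,-.2815,.034],down(1.485))
```

```text
[-5.74322723e-01  6.45372202e-01  1.37649745e+00  4.63631514e-04
  1.12060467e+00 -4.95459844e-01]
shift [-5.9  0.7 86.4] turn [-0.03 -0.04  0.39]
```

Call:
arm_command(
  series=[
    {"x":0,"y":0,"z":0,"rx":0,"ry":0,"rz":0},
    {"x":0,"y":0,"z":30,"rx":0,"ry":0,"rz":0},
    {"x":0,"y":0,"z":60,"rx":0,"ry":0,"rz":0},
    {"x":0,"y":0,"z":80,"rx":0,"ry":0,"rz":0},
    {"x":0,"y":0,"z":86,"rx":0,"ry":0,"rz":0},
    {"x":0,"y":0,"z":86,"rx":0,"ry":0,"rz":0},
    {"x":0,"y":0,"z":86,"rx":0,"ry":0,"rz":0},
  ],
)

```text
time: 5.6
tool_pos: [0.5676, -0.2774, 0.0827]
tool_rot: [3.14, 0.001, 1.491]
contact_force: [0.5, -0.4, 0.3]
opening: 0.0599
grip_force: 0.0
```

Call:
arm_command(
  series=[
    {"x":0,"y":0,"z":0,"rx":0,"ry":0,"rz":0},
    {"x":0,"y":0,"z":0,"rx":0,"ry":0,"rz":0},
    {"x":0,"y":0,"z":0,"rx":0,"ry":0,"rz":0},
    {"x":0,"y":0,"z":0,"rx":0,"ry":0,"rz":0},
    {"x":0,"y":0,"z":0,"rx":0,"ry":0,"rz":0},
    {"x":0,"y":0,"z":0,"rx":0,"ry":0,"rz":0},
    {"x":0,"y":0,"z":0,"rx":0,"ry":0,"rz":0},
    {"x":0,"y":0,"z":0,"rx":0,"ry":0,"rz":0},
  ],
  hand=0,
  squeeze=30,
)

```text
time: 6.4
tool_pos: [0.567, -0.2774, 0.0814]
tool_rot: [3.141, 0.0, 1.49]
contact_force: [0.2, -0.0, 3.4]
opening: 0.0274
grip_force: 30.0
```

Run:
```python
from go import *
p,Q,s=pose(); print(p+Q.apply([0,0,.047]),s['tool_rot'])
to(p+Q.apply([0,0,.047])+[0,0,.11],Q)
# place: bar centre = grasp point along axis assumed; target cradle short
y=np.pi-.127
a=to([.5425,.3135,.144],down(y)); to([.5425,.3135,.05],down(y),a)
```

```text
[ 0.56704921 -0.27743586  0.03442847] [3.14126829e+00 7.16923617e-05 1.49040839e+00]
shift [  -0.    0. -110.] turn [0. 0. 0.]
shift [ 587.   -71.9 -109.6] turn [ 1.000e-02  2.000e-02 -8.733e+01]
shift [ 0. -0. 94.] turn [0. 0. 0.]
```

Call:
arm_command(
  series=[
    {"x":0,"y":0,"z":-50,"rx":0,"ry":0,"rz":0},
    {"x":0,"y":0,"z":-110,"rx":0,"ry":0,"rz":0},
    {"x":0,"y":0,"z":-110,"rx":0,"ry":0,"rz":0},
    {"x":200,"y":-25,"z":-110,"rx":0,"ry":0,"rz":-30},
    {"x":200,"y":-25,"z":-110,"rx":0,"ry":0,"rz":-30},
    {"x":200,"y":-25,"z":-110,"rx":0,"ry":0,"rz":-30},
    {"x":200,"y":-25,"z":-110,"rx":0,"ry":0,"rz":-30},
    {"x":400,"y":-50,"z":-110,"rx":0,"ry":0,"rz":-60},
    {"x":400,"y":-50,"z":-110,"rx":0,"ry":0,"rz":-60},
    {"x":400,"y":-50,"z":-110,"rx":0,"ry":0,"rz":-60},
    {"x":400,"y":-50,"z":-110,"rx":0,"ry":0,"rz":-60},
    {"x":587,"y":-75,"z":-110,"rx":0,"ry":0,"rz":-87.3},
    {"x":587,"y":-75,"z":-110,"rx":0,"ry":0,"rz":-87.3},
    {"x":587,"y":-75,"z":-110,"rx":0,"ry":0,"rz":-87.3},
    {"x":587,"y":-75,"z":-110,"rx":0,"ry":0,"rz":-87.3},
    {"x":587,"y":-75,"z":-110,"rx":0,"ry":0,"rz":-87.3},
    {"x":587,"y":-75,"z":-110,"rx":0,"ry":0,"rz":-87.3},
    {"x":587,"y":-75,"z":-110,"rx":0,"ry":0,"rz":-87.3},
    {"x":587,"y":-75,"z":-110,"rx":0,"ry":0,"rz":-87.3},
  ],
)

```text
time: 8.3
tool_pos: [0.5396, 0.3123, 0.191]
tool_rot: [-3.141, -0.0, 3.012]
contact_force: [-0.5, 0.2, -1.5]
opening: 0.0276
grip_force: 30.0
```

Run:
```python
from fit import *
from go import *
print(observe()['qpos'])
T,S=read_camera('top'),shot('scene','scene2')
p,Q,s=pose(); g=p+Q.apply([0,0,.047]); print(g,s['tool_rot'],s['grip_force'])
for v in ([T,S],[S],[T]): print(fit(v,'bar_short',(g[0]+.004,g[1],-.127),(.105,.028,g[2]-.034,g[2]+.014)))
y=np.pi-.127
a=to([.5385,.314,.144],down(y)); to([.5385,.314,.049],down(y),a)
```

```text
[ 4.01807735e-01  6.09078934e-01  1.37328572e+00 -1.87765406e-04
  1.15983412e+00 -1.03937596e+00]
[0.5396871  0.31247013 0.14430328] [-3.14155698e+00 -5.66627790e-05  3.01209182e+00] 29.983358681201935
(array([ 0.54683286,  0.31233269, -0.18493634]), np.float64(0.411896288394928), 1)
(array([ 0.54683286,  0.31233269, -0.18493634]), np.float64(0.411896288394928), 1)
(array([ 0.5436871 ,  0.31247013, -0.247     ]), np.float64(0.0), 0)
shift [1.1 0.6 0.4] turn [ 0.01  0.01 -0.08]
shift [ 0. -0. 95.] turn [0. 0. 0.]
```

View pics/scene2.png

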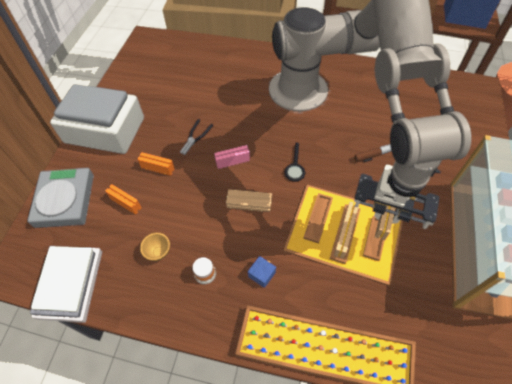

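The bar is held at about (385,205), above the short cradle. Lowering it now.

Call:
arm_command(
  series=[
    {"x":1,"y":0.6,"z":40,"rx":0,"ry":0,"rz":0},
    {"x":1,"y":0.6,"z":70,"rx":0,"ry":0,"rz":0},
    {"x":1,"y":0.6,"z":80,"rx":0,"ry":0,"rz":0},
    {"x":1,"y":0.6,"z":86,"rx":0,"ry":0,"rz":0},
    {"x":1,"y":0.6,"z":90,"rx":0,"ry":0,"rz":0},
    {"x":1,"y":0.6,"z":94,"rx":0,"ry":0,"rz":0},
    {"x":1,"y":0.6,"z":95,"rx":0,"ry":0,"rz":0},
    {"x":1,"y":0.6,"z":95,"rx":0,"ry":0,"rz":0},
    {"x":1,"y":0.6,"z":95,"rx":0,"ry":0,"rz":0},
  ],
)

```text
time: 9.5
tool_pos: [0.5387, 0.3146, 0.0969]
tool_rot: [3.141, 0.001, 3.014]
contact_force: [0.1, -0.1, -1.4]
opening: 0.0278
grip_force: 30.0
```

Call:
arm_command(
  series=[
    {"x":0,"y":0,"z":1,"rx":0,"ry":0,"rz":0},
    {"x":0,"y":0,"z":1,"rx":0,"ry":0,"rz":0},
    {"x":0,"y":0,"z":1,"rx":0,"ry":0,"rz":0},
  ],
)

```text
time: 9.8
tool_pos: [0.5385, 0.3145, 0.0954]
tool_rot: [3.141, 0.0, 3.014]
contact_force: [0.2, 0.4, -1.1]
opening: 0.0282
grip_force: 30.0
```

Call:
arm_command(
  series=[
    {"x":0,"y":0,"z":0,"rx":0,"ry":0,"rz":0},
    {"x":0,"y":0,"z":0,"rx":0,"ry":0,"rz":0},
    {"x":0,"y":0,"z":0,"rx":0,"ry":0,"rz":0},
    {"x":0,"y":0,"z":-40,"rx":0,"ry":0,"rz":0},
    {"x":0,"y":0,"z":-80,"rx":0,"ry":0,"rz":0},
    {"x":0,"y":0,"z":-130,"rx":0,"ry":0,"rz":0},
    {"x":0,"y":0,"z":-160,"rx":0,"ry":0,"rz":0},
    {"x":0,"y":0,"z":-160,"rx":0,"ry":0,"rz":0},
  ],
  hand=46,
)

```text
time: 10.6
tool_pos: [0.54, 0.3153, 0.2611]
tool_rot: [3.136, 0.009, 3.014]
contact_force: [0.6, 0.6, 0.3]
opening: 0.0459
grip_force: 0.0
```

Run:
```python
from go import *
p,Q,s=pose()
q=1.677; ax=np.array([np.cos(q),np.sin(q),0])
to([.5007,-.0637,.17],down(q))
```

```text
shift [  -8.7 -381.1   42.1] turn [ 0.61  0.23 76.62]
```

Call:
arm_command(
  series=[
    {"x":-9,"y":-190,"z":-38,"rx":0,"ry":0,"rz":38},
    {"x":-9,"y":-190,"z":-38,"rx":0,"ry":0,"rz":38},
    {"x":-9,"y":-190,"z":-38,"rx":0,"ry":0,"rz":38},
    {"x":-9,"y":-190,"z":-38,"rx":0,"ry":0,"rz":38},
    {"x":-9,"y":-381,"z":-38,"rx":0,"ry":0,"rz":76.6},
    {"x":-9,"y":-381,"z":-38,"rx":0,"ry":0,"rz":76.6},
    {"x":-9,"y":-381,"z":-38,"rx":0,"ry":0,"rz":76.6},
    {"x":-9,"y":-381,"z":-38,"rx":0,"ry":0,"rz":76.6},
    {"x":-9,"y":-381,"z":-38,"rx":0,"ry":0,"rz":76.6},
    {"x":-9,"y":-381,"z":-38,"rx":0,"ry":0,"rz":76.6},
    {"x":-9,"y":-381,"z":-38,"rx":0,"ry":0,"rz":76.6},
  ],
  hand=70,
)

```text
time: 11.7
tool_pos: [0.4987, -0.0642, 0.2926]
tool_rot: [-3.141, -0.001, 1.681]
contact_force: [-0.4, -0.6, -0.4]
opening: 0.0701
grip_force: 0.0
```

Call:
arm_command(
  series=[
    {"x":0,"y":0,"z":0,"rx":0,"ry":85,"rz":0},
    {"x":0,"y":0,"z":0,"rx":0,"ry":85,"rz":0},
    {"x":0,"y":0,"z":0,"rx":0,"ry":85,"rz":0},
    {"x":0,"y":0,"z":0,"rx":0,"ry":85,"rz":0},
    {"x":0,"y":0,"z":0,"rx":0,"ry":85,"rz":0},
    {"x":0,"y":0,"z":0,"rx":0,"ry":85,"rz":0},
    {"x":0,"y":0,"z":0,"rx":0,"ry":85,"rz":0},
    {"x":0,"y":0,"z":0,"rx":0,"ry":85,"rz":0},
    {"x":0,"y":0,"z":0,"rx":0,"ry":85,"rz":0},
    {"x":0,"y":0,"z":0,"rx":0,"ry":85,"rz":0},
    {"x":0,"y":0,"z":0,"rx":0,"ry":85,"rz":0},
  ],
)

```text
time: 12.8
tool_pos: [0.4988, -0.0638, 0.2905]
tool_rot: [-3.107, -1.489, 1.644]
contact_force: [-0.4, 0.6, -0.9]
opening: 0.0699
grip_force: 0.0
```

Run:
```python
from go import *
p,Q,s=pose(); print(s['qpos'],p,Q.as_matrix().round(3))
T,S=shot('top','top3'),shot('scene','scene3')
cv2.imwrite('pics/both3.png',np.hstack([T['pixels'][60:300,60:440],S['pixels'][20:260,130:510]]))
from fit import fit
for v in ([T,S],[T],[S]): print(fit(v,'bar_short',(.5425,.3135,-.127),(.105,.028,.014,.062)))
for v in ([T,S],[T],[S]): print(fit(v,'bar_middle',(.5,-.063,1.675),(.13,.048,0,.028)))
```

```text
[-0.6633732   0.75626152  1.51422589  0.95126682  2.07043163 -0.89290137] [ 0.49884389 -0.06380829  0.29052714] [[-0.006  0.994 -0.107]
 [ 0.081  0.107  0.991]
 [ 0.997 -0.003 -0.081]]
(array([ 0.53969293,  0.31247386, -0.10882127]), np.float64(0.10289660096168518), 2)
(array([ 0.53955517,  0.31098409, -0.1067732 ]), np.float64(0.08601552248001099), 1)
(array([ 0.54117919,  0.31316302, -0.12145978]), np.float64(0.08581477403640747), 1)
(array([ 0.49976961, -0.06276392,  1.70168101]), np.float64(0.09672164916992188), 1)
(array([ 0.5  , -0.063,  1.555]), np.float64(0.0), 0)
(array([ 0.49976961, -0.06276392,  1.70168101]), np.float64(0.09672164916992188), 1)
```

View pics/both3.png

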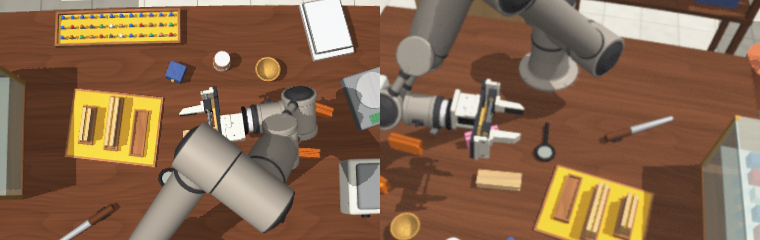

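The picture shows the short bar in its cradle at (85,125) in the left half. The sideways tool pose is reachable, and the middle bar is untouched at (498,180) in the right half. Plan for the middle bar: grip it near its +y end with the tool tilted 25°, stand it on end, then regrip it across its thickness and lay it into its cradle on edge.

Run:
```python
from go import *
q=1.68; ax=np.array([np.cos(q),np.sin(q),0])
R=down(q)*Ro.from_euler('y',-25,degrees=True)
g=np.array([.5003,-.0635,.025])+.04*ax
p,Q,s=pose()
a=to(g-R.apply([0,0,.07]),R); b=to(g,R,a)
print(p+Q.apply([0,0,.047]))
# stand pose
def stand(az,dn=25):   # tool z at azimuth az, dn below horizontal, tool x up-ish
    h=np.array([np.cos(az),np.sin(az),0]); d=np.radians(dn)
    z=np.cos(d)*h-np.sin(d)*np.array([0,0,1]); y=np.cross(z,[0,0,1]); y/=np.linalg.norm(y); y=-y
    x=np.cross(y,z); return Ro.from_matrix(np.c_[x,y,z])
az=np.radians(115); R1=stand(az); print((R.inv()*R1).as_rotvec(degrees=True), (R*Ro.from_euler('y',90,degrees=True)).as_matrix().round(2), R1.as_matrix().round(2))
```

```text
shift [-154.1    1.1  104.3] turn [ 1.6000e-01 -1.0991e+02 -1.0000e-01]
shift [ 0. -0. 70.] turn [0. 0. 0.]
[ 0.49388083 -0.01787787  0.28959442]
[114.64918368  -9.15215815 114.64918368] [[-0.05  0.99 -0.1 ]
 [ 0.42  0.11  0.9 ]
 [ 0.91  0.   -0.42]] [[ 0.18 -0.91 -0.38]
 [-0.38 -0.42  0.82]
 [-0.91  0.   -0.42]]
```

Add to go.py:
```python
def stand(az,dn=25):
    az,d=np.radians([az,dn]); h=np.array([np.cos(az),np.sin(az),0]); z=np.cos(d)*h-[0,0,np.sin(d)]
    y=np.cross(z,[0,0,1]); y/=np.linalg.norm(y); return Ro.from_matrix(np.c_[np.cross(y,z),y,z])
```

```text
(no output)
```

Call:
arm_command(
  series=[
    {"x":0,"y":0,"z":0,"rx":0,"ry":-60,"rz":0},
    {"x":0,"y":0,"z":0,"rx":0,"ry":-60,"rz":0},
    {"x":0,"y":0,"z":0,"rx":0,"ry":-60,"rz":0},
    {"x":0,"y":0,"z":0,"rx":0,"ry":-60,"rz":0},
    {"x":0,"y":0,"z":0,"rx":0,"ry":-60,"rz":0},
    {"x":-154,"y":1,"z":104,"rx":0,"ry":-109.9,"rz":0},
    {"x":-154,"y":1,"z":104,"rx":0,"ry":-109.9,"rz":0},
    {"x":-154,"y":1,"z":104,"rx":0,"ry":-109.9,"rz":0},
    {"x":-154,"y":1,"z":104,"rx":0,"ry":-109.9,"rz":0},
    {"x":-154,"y":1,"z":104,"rx":0,"ry":-109.9,"rz":0},
    {"x":-154,"y":1,"z":104,"rx":0,"ry":-109.9,"rz":0},
    {"x":-154,"y":1,"z":104,"rx":0,"ry":-109.9,"rz":0},
    {"x":-154,"y":1,"z":104,"rx":0,"ry":-109.9,"rz":0},
    {"x":-154,"y":1,"z":104,"rx":0,"ry":-109.9,"rz":0},
    {"x":-154,"y":1,"z":104,"rx":0,"ry":-109.9,"rz":0},
    {"x":-154,"y":1,"z":104,"rx":0,"ry":-109.9,"rz":0},
    {"x":-154,"y":1,"z":104,"rx":0,"ry":-109.9,"rz":0},
  ],
)

```text
time: 15.0
tool_pos: [0.4904, 0.0243, 0.1311]
tool_rot: [3.141, 0.433, 1.675]
contact_force: [-0.2, -0.1, -0.0]
opening: 0.0699
grip_force: 0.0
```

Run:
```python
from fit import *
from go import *
q=1.68; ax=np.array([np.cos(q),np.sin(q),0])
R=down(q)*Ro.from_euler('y',-25,degrees=True)
g=np.array([.5003,-.0635,.025])+.04*ax
a=to(g,R); print(observe()['qpos'])
to(g+[0,0,.15],R,a)
```

```text
shift [ 0.8  0.3 69.6] turn [-0.08 -0.19 -0.26]
[ 0.10981802  0.52558579  1.82702217 -0.57650005  0.87846384  0.39932232]
shift [ -63.4    0.  -135.9] turn [0. 0. 0.]
```

Call:
arm_command(
  series=[
    {"x":1,"y":0,"z":25,"rx":0,"ry":0,"rz":0},
    {"x":1,"y":0,"z":50,"rx":0,"ry":0,"rz":0},
    {"x":1,"y":0,"z":64,"rx":0,"ry":0,"rz":0},
    {"x":1,"y":0,"z":69.5,"rx":0,"ry":0,"rz":0},
    {"x":1,"y":0,"z":69.5,"rx":0,"ry":0,"rz":0},
    {"x":1,"y":0,"z":69.5,"rx":0,"ry":0,"rz":0},
  ],
)

```text
time: 15.6
tool_pos: [0.4938, -0.0029, 0.0679]
tool_rot: [3.14, 0.434, 1.677]
contact_force: [0.4, -0.4, 0.5]
opening: 0.0702
grip_force: 0.0
```

Call:
arm_command(
  series=[
    {"x":0,"y":0,"z":0,"rx":0,"ry":0,"rz":0},
    {"x":0,"y":0,"z":0,"rx":0,"ry":0,"rz":0},
    {"x":0,"y":0,"z":0,"rx":0,"ry":0,"rz":0},
    {"x":0,"y":0,"z":0,"rx":0,"ry":0,"rz":0},
    {"x":0,"y":0,"z":0,"rx":0,"ry":0,"rz":0},
    {"x":0,"y":0,"z":0,"rx":0,"ry":0,"rz":0},
  ],
  hand=0,
  squeeze=40,
)

```text
time: 16.2
tool_pos: [0.4936, -0.0027, 0.0677]
tool_rot: [3.14, 0.435, 1.677]
contact_force: [-0.9, 2.7, 5.4]
opening: 0.0478
grip_force: 39.9
```

Run:
```python
from go import *
p,Q,s=pose(); g=p+Q.apply([0,0,.047]); print(g,s['tool_rot'],s['grip_force'])
to(g+[0,0,.14],Q)
to([.58,-.07,.165],stand(115)); to([.54,-.05,.18],stand(60))
print(((Q.inv()*stand(115)).magnitude()*57.3))
```

```text
[ 0.49572739 -0.02241049  0.0250335 ] [3.14049618 0.43451605 1.67706229] 39.90141838788986
shift [-5.89e+01  1.00e-01 -1.27e+02] turn [0. 0. 0.]
shift [-154.9   92.7  -57.2] turn [  7.24  89.02 -19.66]
shift [-134.    16.1  -83.5] turn [-13.65  86.62  37.58]
91.45698224265017
```

Call:
arm_command(
  series=[
    {"x":-20,"y":0,"z":-43,"rx":0,"ry":0,"rz":0},
    {"x":-40,"y":0,"z":-86,"rx":0,"ry":0,"rz":0},
    {"x":-59,"y":0,"z":-127,"rx":0,"ry":0,"rz":0},
    {"x":-59,"y":0,"z":-127,"rx":0,"ry":0,"rz":0},
    {"x":-155,"y":93,"z":-57,"rx":7.2,"ry":89,"rz":-19.7},
    {"x":-155,"y":93,"z":-57,"rx":7.2,"ry":89,"rz":-19.7},
    {"x":-155,"y":93,"z":-57,"rx":7.2,"ry":89,"rz":-19.7},
    {"x":-155,"y":93,"z":-57,"rx":7.2,"ry":89,"rz":-19.7},
    {"x":-155,"y":93,"z":-57,"rx":7.2,"ry":89,"rz":-19.7},
    {"x":-155,"y":93,"z":-57,"rx":7.2,"ry":89,"rz":-19.7},
    {"x":-155,"y":93,"z":-57,"rx":7.2,"ry":89,"rz":-19.7},
    {"x":-155,"y":93,"z":-57,"rx":7.2,"ry":89,"rz":-19.7},
    {"x":-155,"y":93,"z":-57,"rx":7.2,"ry":89,"rz":-19.7},
    {"x":-155,"y":93,"z":-57,"rx":7.2,"ry":89,"rz":-19.7},
    {"x":-155,"y":93,"z":-57,"rx":7.2,"ry":89,"rz":-19.7},
    {"x":-155,"y":93,"z":-57,"rx":7.2,"ry":89,"rz":-19.7},
    {"x":-155,"y":93,"z":-57,"rx":7.2,"ry":89,"rz":-19.7},
    {"x":-155,"y":93,"z":-57,"rx":7.2,"ry":89,"rz":-19.7},
    {"x":-155,"y":93,"z":-57,"rx":7.2,"ry":89,"rz":-19.7},
    {"x":-155,"y":93,"z":-57,"rx":7.2,"ry":89,"rz":-19.7},
  ],
)

```text
time: 18.2
tool_pos: [0.5983, -0.1087, 0.1856]
tool_rot: [3.139, -1.131, 2.01]
contact_force: [0.7, 0.6, -0.2]
opening: 0.0475
grip_force: 39.9
```

Run:
```python
from go import *
p,Q,s=pose(); g=p+Q.apply([0,0,.047]); print(g,s['qpos'],s['grip_force'])
to([.58,-.07,.165],stand(115)); to([.58,-.07,.106],stand(115))
T,S=shot('top','top4'),shot('scene','scene4')
cv2.imwrite('pics/both4.png',np.hstack([T['pixels'][60:300,60:440],S['pixels'][20:260,130:510]]))
```

```text
[ 0.58035564 -0.07013807  0.16557864] [-0.52684864  1.01817645  0.96750593  0.64350666  2.10416399 -0.91993828] 39.90144923329353
shift [-0.6 -0.3  0.5] turn [0.   0.18 0.06]
shift [-53.9  -0.3  25.6] turn [0.   0.18 0.06]
```

View pics/both4.png

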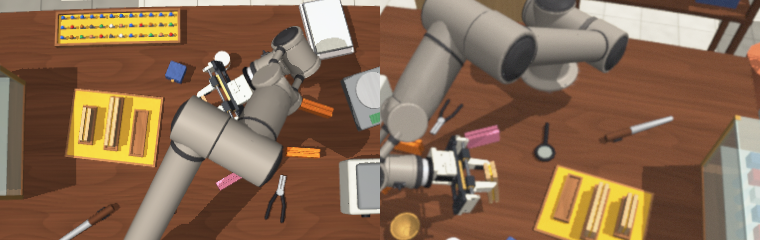

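The bar hangs upright in the fingers at about (488,170) in the right half. Lowering it to the table.

Call:
arm_command(
  series=[
    {"x":-18,"y":0,"z":8.5,"rx":0,"ry":0.2,"rz":0},
    {"x":-36,"y":0,"z":17,"rx":0,"ry":0.2,"rz":0},
    {"x":-45,"y":0,"z":21,"rx":0,"ry":0.2,"rz":0},
    {"x":-49,"y":0,"z":22.9,"rx":0,"ry":0.2,"rz":0},
    {"x":-51,"y":0,"z":23.8,"rx":0,"ry":0.2,"rz":0},
    {"x":-52.5,"y":0,"z":24.5,"rx":0,"ry":0.2,"rz":0},
    {"x":-52.5,"y":0,"z":24.5,"rx":0,"ry":0.2,"rz":0},
    {"x":-52.5,"y":0,"z":24.5,"rx":0,"ry":0.2,"rz":0},
  ],
)

```text
time: 19.1
tool_pos: [0.5983, -0.1091, 0.1268]
tool_rot: [3.14, -1.137, 2.008]
contact_force: [0.2, -0.4, -1.0]
opening: 0.0474
grip_force: 39.9
```

Call:
arm_command(
  series=[
    {"x":-1,"y":0,"z":0.5,"rx":0,"ry":0,"rz":0},
    {"x":-1,"y":0,"z":0.5,"rx":0,"ry":0,"rz":0},
    {"x":-1,"y":0,"z":0.5,"rx":0,"ry":0,"rz":0},
  ],
)

```text
time: 19.4
tool_pos: [0.5982, -0.109, 0.1253]
tool_rot: [3.142, -1.138, 2.007]
contact_force: [-0.5, 0.5, -1.3]
opening: 0.0479
grip_force: 39.9
```

Call:
arm_command(
  series=[
    {"x":-1,"y":0,"z":0.5,"rx":0,"ry":0,"rz":0},
    {"x":-1,"y":0,"z":0.5,"rx":0,"ry":0,"rz":0},
    {"x":-1,"y":0,"z":0.5,"rx":0,"ry":0,"rz":0},
  ],
)

```text
time: 19.7
tool_pos: [0.5982, -0.109, 0.1249]
tool_rot: [3.14, -1.138, 2.009]
contact_force: [0.3, -0.6, 6.4]
opening: 0.0477
grip_force: 39.9
```

Call:
arm_command(
  series=[
    {"x":-1,"y":0,"z":0.5,"rx":0,"ry":0,"rz":0},
    {"x":-1,"y":0,"z":0.5,"rx":0,"ry":0,"rz":0},
    {"x":-1,"y":0,"z":0.5,"rx":0,"ry":0,"rz":0},
  ],
)

```text
time: 20.0
tool_pos: [0.5982, -0.109, 0.1248]
tool_rot: [3.138, -1.139, 2.011]
contact_force: [0.2, -1.1, 10.5]
opening: 0.0477
grip_force: 39.9
```

Call:
arm_command(
  series=[
    {"x":0,"y":0,"z":0,"rx":0,"ry":0,"rz":0},
    {"x":0,"y":0,"z":0,"rx":0,"ry":0,"rz":0},
    {"x":0,"y":0,"z":0,"rx":0,"ry":0,"rz":0},
    {"x":0,"y":0,"z":0,"rx":0,"ry":0,"rz":0},
    {"x":0,"y":0,"z":-15,"rx":0,"ry":0,"rz":0},
    {"x":0,"y":0,"z":-50,"rx":0,"ry":0,"rz":0},
    {"x":0,"y":0,"z":-90,"rx":0,"ry":0,"rz":0},
    {"x":0,"y":0,"z":-130,"rx":0,"ry":0,"rz":0},
    {"x":0,"y":0,"z":-130,"rx":0,"ry":0,"rz":0},
  ],
  hand=66,
)

```text
time: 20.9
tool_pos: [0.649, -0.2204, 0.1787]
tool_rot: [3.131, -1.13, 2.013]
contact_force: [0.2, 0.3, -0.5]
opening: 0.0663
grip_force: 0.0
```

Run:
```python
from fit import *
from go import *
p,Q,s=pose(); print(p,s['qpos'])
T,S=shot('top','top5'),shot('scene','scene5')
cv2.imwrite('pics/both5.png',np.hstack([T['pixels'][60:300,60:440],S['pixels'][20:260,130:510]]))
for v in ([T,S],[S],[T]): print(fit(v,'bar_middle',(.58,-.07,np.radians(115)),(.028,.048,0,.13)))
R=stand(25); g=np.array([.58,-.07,.068])
a=to(g-R.apply([0,0,.13])+[0,0,.03],R); to(g,R,a)
```

```text
[ 0.64900208 -0.22037611  0.17869535] [-0.61080974  1.26704185  0.41358388  0.73031958  2.38802625 -0.75277883]
(array([ 0.57762239, -0.06021571,  1.95862705]), np.float64(0.38765430450439453), 2)
(array([ 0.57765258, -0.0599936 ,  1.97986105]), np.float64(0.1272992491722107), 1)
(array([ 0.58868299, -0.05797552,  1.58497676]), np.float64(0.5970370769500732), 1)
shift [  62.5 -160.5  147.1] turn [-81.77  -0.19  37.75]
shift [-27.2   0.  142.7] turn [0. 0. 0.]
```

View pics/both5.png

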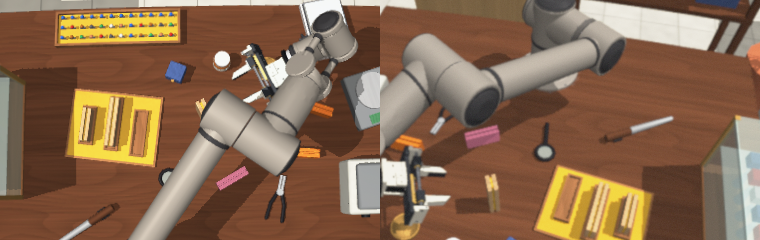

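The bar stands freely on end at about (490,195) in the right half. Next I swing round 90° to regrip it across the thickness.

Run:
```python
from go import *
c=np.array([.577,-.0602,0])
h=lambda a:np.array([np.cos(np.radians(a)),np.sin(np.radians(a)),0])
a=to(c-.15*h(70)+[0,0,.15],stand(70))
g=c-.010*h(24.5)+[0,0,.066]; R=stand(24.5)
pre=g-.12*h(24.5)+[0,0,.056]   # roughly along tool axis
to(g-R.apply([0,0,.12]),R); to(g-R.apply([0,0,.12]),R,a)
```

```text
shift [   7.3 -135.    33.7] turn [-40.94  -0.29  18.84]
shift [  34.4 -159.9  172.7] turn [-82.22  -0.19  37.96]
shift [   3.4 -115.1   86.1] turn [-41.24   0.    19.23]
```

Call:
arm_command(
  series=[
    {"x":7,"y":-135,"z":34,"rx":-41,"ry":0,"rz":19},
    {"x":7,"y":-135,"z":34,"rx":-41,"ry":0,"rz":19},
    {"x":7,"y":-135,"z":34,"rx":-41,"ry":0,"rz":19},
    {"x":7,"y":-135,"z":34,"rx":-41,"ry":0,"rz":19},
    {"x":7,"y":-135,"z":34,"rx":-41,"ry":0,"rz":19},
    {"x":7,"y":-135,"z":34,"rx":-41,"ry":0,"rz":19},
    {"x":34,"y":-160,"z":173,"rx":-82.2,"ry":0,"rz":38},
    {"x":34,"y":-160,"z":173,"rx":-82.2,"ry":0,"rz":38},
    {"x":34,"y":-160,"z":173,"rx":-82.2,"ry":0,"rz":38},
    {"x":34,"y":-160,"z":173,"rx":-82.2,"ry":0,"rz":38},
    {"x":34,"y":-160,"z":173,"rx":-82.2,"ry":0,"rz":38},
    {"x":34,"y":-160,"z":173,"rx":-82.2,"ry":0,"rz":38},
    {"x":34,"y":-160,"z":173,"rx":-82.2,"ry":0,"rz":38},
    {"x":34,"y":-160,"z":173,"rx":-82.2,"ry":0,"rz":38},
    {"x":34,"y":-160,"z":173,"rx":-82.2,"ry":0,"rz":38},
    {"x":34,"y":-160,"z":173,"rx":-82.2,"ry":0,"rz":38},
    {"x":34,"y":-160,"z":173,"rx":-82.2,"ry":0,"rz":38},
  ],
)

```text
time: 22.9
tool_pos: [0.4308, -0.1286, 0.1358]
tool_rot: [3.14, -1.138, 0.429]
contact_force: [-0.2, 0.3, 0.5]
opening: 0.0663
grip_force: 0.0
```

Run:
```python
from fit import *
from go import *
p,Q,s=pose(); print(p,s['qpos'],s['time'])
T,S=shot('top','top6'),shot('scene','scene6')
cv2.imwrite('pics/both6.png',np.hstack([T['pixels'][60:300,60:440],S['pixels'][20:260,130:510]]))
for v in ([T,S],[S],[T]): print(fit(v,'bar_middle',(.577,-.06,np.radians(114)),(.028,.048,0,.13)))
c=np.array([.577,-.0602,0])
h=lambda a:np.array([np.cos(np.radians(a)),np.sin(np.radians(a)),0])
g=c-.010*h(24.5)+[0,0,.066]; R=stand(24.5)
to(g,R)
```

```text
[ 0.43079606 -0.12856153  0.13576359] [-1.03342007  0.65549318  2.37163809  1.62767178  1.12815267 -1.44563271] 22.9
(array([ 0.57420911, -0.06195891,  2.07595329]), np.float64(0.1318572461605072), 2)
(array([ 0.57387862, -0.06196767,  2.07586458]), np.float64(0.0743207335472107), 1)
(array([ 0.57435541, -0.06294514,  1.94928743]), np.float64(0.17102563381195068), 1)
shift [  0.4  -1.3 119.8] turn [ 0.04 -0.18 -0.03]
```

View pics/both6.png

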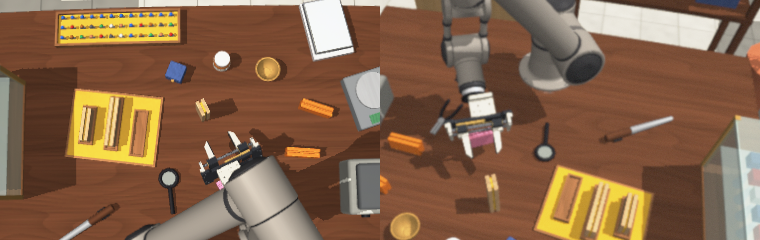

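The bar still stands at (203,108) in the left half, with the fingers pointing at it. Approaching and closing.

Call:
arm_command(
  series=[
    {"x":-0.6,"y":-1,"z":30,"rx":0,"ry":0,"rz":0},
    {"x":-0.6,"y":-1,"z":60,"rx":0,"ry":0,"rz":0},
    {"x":-0.6,"y":-1,"z":85,"rx":0,"ry":0,"rz":0},
    {"x":-0.6,"y":-1,"z":105,"rx":0,"ry":0,"rz":0},
    {"x":-0.6,"y":-1,"z":118,"rx":0,"ry":0,"rz":0},
    {"x":-0.6,"y":-1,"z":118,"rx":0,"ry":0,"rz":0},
    {"x":-0.6,"y":-1,"z":118,"rx":0,"ry":0,"rz":0},
  ],
)

```text
time: 23.9
tool_pos: [0.5271, -0.0829, 0.0857]
tool_rot: [-3.14, -1.137, 0.426]
contact_force: [-0.4, 0.8, -0.2]
opening: 0.0659
grip_force: 0.0
```

Call:
arm_command(
  series=[
    {"x":0,"y":0,"z":0,"rx":0,"ry":0,"rz":0},
    {"x":0,"y":0,"z":0,"rx":0,"ry":0,"rz":0},
    {"x":0,"y":0,"z":0,"rx":0,"ry":0,"rz":0},
    {"x":0,"y":0,"z":0,"rx":0,"ry":0,"rz":0},
    {"x":0,"y":0,"z":0,"rx":0,"ry":0,"rz":0},
    {"x":0,"y":0,"z":0,"rx":0,"ry":0,"rz":0},
    {"x":0,"y":0,"z":0,"rx":0,"ry":0,"rz":0},
    {"x":0,"y":0,"z":0,"rx":0,"ry":0,"rz":0},
  ],
  hand=0,
  squeeze=40,
)

```text
time: 24.7
tool_pos: [0.5275, -0.0831, 0.0857]
tool_rot: [-3.141, -1.138, 0.426]
contact_force: [-1.4, -0.9, 0.2]
opening: 0.0275
grip_force: 39.9
```

Run:
```python
from go import *
p,Q,s=pose(); g=p+Q.apply([0,0,.047]); print(g,s['tool_rot'],s['qpos'])
b=np.array([.575,-.0615,.065])
print('bar centre in tool',Q.inv().apply(b-g), 'tool tilt', np.degrees(np.arcsin(-Q.as_matrix()[2,2])))
a=to(g+[-.02,0.0,.12],Q)
# final: rotate bar: tool z from 25 below horiz to 115 below
az=np.degrees(-.127)
R=stand(az,115)
c=np.array([.513,.1465,.038]); print(R.as_matrix().round(2))
off=Q.inv().apply(b-g)
# explicit: R maps tool->world when rotated past vertical
h=np.array([np.cos(-.127),np.sin(-.127),0]); d=np.radians(115)
z=np.cos(d)*h-[0,0,np.sin(d)]; y=np.cross(h,[0,0,1]); R=Ro.from_matrix(np.c_[np.cross(y,z),y,z])
gt=c-R.apply(off); print('grasp target',gt)
u=to(gt+[0,0,.13],R,a); u2=to(gt+[0,0,.13],R); to(gt,R,u)
```

```text
[ 0.5662921  -0.06549396  0.06601544] [-3.14148856 -1.13773334  0.42648138] [-0.7201632   0.80405315  2.23541706  1.94902399  1.09781864 -1.46618272]
bar centre in tool [ 3.09861824e-03 -3.30651136e-05  9.12183419e-03] tool tilt 24.812681544526587
shift [101.3  -8.3 -66.9] turn [0. 0. 0.]
[[-0.9   0.13 -0.42]
 [ 0.11  0.99  0.05]
 [ 0.42 -0.   -0.91]]
grasp target [0.51403413 0.14633462 0.04757672]
shift [  62.5 -195.8  100.9] turn [-12.08 -87.67  33.02]
shift [ 163.8 -204.    34. ] turn [-12.08 -87.67  33.02]
shift [ 54.9  -0.  117.8] turn [0. 0. 0.]
```

Call:
arm_command(
  series=[
    {"x":25,"y":-2,"z":-17,"rx":0,"ry":0,"rz":0},
    {"x":60,"y":-5,"z":-40,"rx":0,"ry":0,"rz":0},
    {"x":101,"y":-8,"z":-67,"rx":0,"ry":0,"rz":0},
    {"x":101,"y":-8,"z":-67,"rx":0,"ry":0,"rz":0},
    {"x":164,"y":-204,"z":34,"rx":-12.1,"ry":-87.7,"rz":33},
    {"x":164,"y":-204,"z":34,"rx":-12.1,"ry":-87.7,"rz":33},
    {"x":164,"y":-204,"z":34,"rx":-12.1,"ry":-87.7,"rz":33},
    {"x":164,"y":-204,"z":34,"rx":-12.1,"ry":-87.7,"rz":33},
    {"x":164,"y":-204,"z":34,"rx":-12.1,"ry":-87.7,"rz":33},
    {"x":164,"y":-204,"z":34,"rx":-12.1,"ry":-87.7,"rz":33},
    {"x":164,"y":-204,"z":34,"rx":-12.1,"ry":-87.7,"rz":33},
    {"x":164,"y":-204,"z":34,"rx":-12.1,"ry":-87.7,"rz":33},
    {"x":164,"y":-204,"z":34,"rx":-12.1,"ry":-87.7,"rz":33},
    {"x":164,"y":-204,"z":34,"rx":-12.1,"ry":-87.7,"rz":33},
    {"x":164,"y":-204,"z":34,"rx":-12.1,"ry":-87.7,"rz":33},
    {"x":164,"y":-204,"z":34,"rx":-12.1,"ry":-87.7,"rz":33},
    {"x":164,"y":-204,"z":34,"rx":-12.1,"ry":-87.7,"rz":33},
    {"x":164,"y":-204,"z":34,"rx":-12.1,"ry":-87.7,"rz":33},
    {"x":164,"y":-204,"z":34,"rx":-12.1,"ry":-87.7,"rz":33},
    {"x":164,"y":-204,"z":34,"rx":-12.1,"ry":-87.7,"rz":33},
  ],
)

```text
time: 26.7
tool_pos: [0.5337, 0.1443, 0.2189]
tool_rot: [3.139, 0.445, -0.128]
contact_force: [-0.2, -0.2, -1.2]
opening: 0.0278
grip_force: 39.9
```

```bash
cat > tgt.py <<'E'
from go import *
h=np.array([np.cos(-.127),np.sin(-.127),0]); d=np.radians(115)
z=np.cos(d)*h-[0,0,np.sin(d)]; y=np.cross(h,[0,0,1]); R=Ro.from_matrix(np.c_[np.cross(y,z),y,z])
gt=np.array([.514,.1463,.0476])
E
python3 - <<'E'
from tgt import *
from fit import fit
p,Q,s=pose(); print(p,s['qpos'],s['time'],s['grip_force'])
to(gt+[0,0,.13],R)
T,S=shot('top','top7'),shot('scene','scene7')
for v in ([T,S],[S],[T]): print(fit(v,'bar_middle',(.513,.1465,-.127),(.13,.028,.144,.192)))
cv2.imwrite('pics/both7.png',np.hstack([T['pixels'][60:300,60:440],S['pixels'][20:260,130:510]]))
E
```

```text
[0.53370958 0.14428295 0.21893121] [0.08470695 0.66062246 1.26544337 0.08833729 1.65151811 1.77031458] 26.7 39.91592824459076
shift [-0.5  0.5 -1.2] turn [ 0.14  0.47 -0.04]
(array([ 0.513 ,  0.1465, -0.247 ]), np.float64(0.0), 0)
(array([ 0.513 ,  0.1465, -0.247 ]), np.float64(0.0), 0)
(array([ 0.513 ,  0.1465, -0.247 ]), np.float64(0.0), 0)
```

View pics/both7.png

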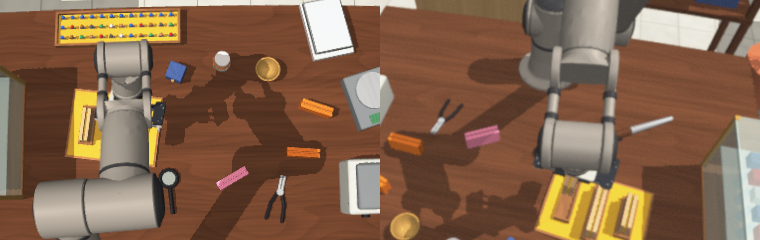

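The fingers hold the bar over the middle cradle, at about (570,182) in the right half. I lower most of the way, then measure.

Call:
arm_command(
  series=[
    {"x":16,"y":0.5,"z":35,"rx":0,"ry":0,"rz":0},
    {"x":32,"y":0.5,"z":69,"rx":0,"ry":0,"rz":0},
    {"x":44,"y":0.5,"z":95,"rx":0,"ry":0,"rz":0},
    {"x":48,"y":0.5,"z":103,"rx":0,"ry":0,"rz":0},
    {"x":48,"y":0.5,"z":103,"rx":0,"ry":0,"rz":0},
    {"x":48,"y":0.5,"z":103,"rx":0,"ry":0,"rz":0},
  ],
)

```text
time: 27.6
tool_pos: [0.5343, 0.1434, 0.1084]
tool_rot: [-3.141, 0.434, -0.126]
contact_force: [-0.1, -0.4, -0.7]
opening: 0.0275
grip_force: 39.9
```

Run:
```python
from tgt import *
p,Q,s=pose(); print(p,s['contact_force'])
to(gt,R); to(gt-[0,0,.0025],R)
```

```text
[0.5342989  0.14337541 0.10836567] [-0.13231655 -0.38657219 -0.72600515]
shift [ 7.1 -0.3 16.8] turn [-0.01 -0.13  0.03]
shift [ 8.1 -0.3 19. ] turn [-0.01 -0.13  0.03]
```

Call:
arm_command(
  series=[
    {"x":2,"y":0,"z":5,"rx":0,"ry":0,"rz":0},
    {"x":4,"y":0,"z":9,"rx":0,"ry":0,"rz":0},
    {"x":5.5,"y":0,"z":13,"rx":0,"ry":0,"rz":0},
    {"x":6.5,"y":0,"z":15.5,"rx":0,"ry":0,"rz":0},
    {"x":6.5,"y":0,"z":15.5,"rx":0,"ry":0,"rz":0},
  ],
)

```text
time: 28.1
tool_pos: [0.5334, 0.1434, 0.0927]
tool_rot: [-3.141, 0.436, -0.127]
contact_force: [-0.9, -0.9, 19.1]
opening: 0.0276
grip_force: 40.0
```

Call:
arm_command(
  series=[
    {"x":0.6,"y":0,"z":1.3,"rx":0,"ry":0,"rz":0},
    {"x":0.6,"y":0,"z":1.3,"rx":0,"ry":0,"rz":0},
    {"x":0.6,"y":0,"z":1.3,"rx":0,"ry":0,"rz":0},
  ],
)

```text
time: 28.4
tool_pos: [0.5333, 0.1433, 0.0927]
tool_rot: [-3.141, 0.436, -0.127]
contact_force: [-3.8, -2.3, 28.2]
opening: 0.0275
grip_force: 40.0
```

Contact came about 2 mm high, which matches resting on the floor rather than on a wall (8 mm). I ease off, release and retreat.

Call:
arm_command(
  series=[
    {"x":-0.9,"y":0,"z":-2,"rx":0,"ry":0,"rz":0},
    {"x":-0.9,"y":0,"z":-2,"rx":0,"ry":0,"rz":0},
  ],
)

```text
time: 28.6
tool_pos: [0.5334, 0.1434, 0.0928]
tool_rot: [-3.142, 0.435, -0.127]
contact_force: [-0.9, -0.9, 13.3]
opening: 0.0278
grip_force: 40.0
```

Call:
arm_command(
  series=[
    {"x":0,"y":0,"z":0,"rx":0,"ry":0,"rz":0},
    {"x":0,"y":0,"z":0,"rx":0,"ry":0,"rz":0},
    {"x":0,"y":0,"z":0,"rx":0,"ry":0,"rz":0},
    {"x":0,"y":0,"z":-20,"rx":0,"ry":0,"rz":0},
    {"x":0,"y":0,"z":-60,"rx":0,"ry":0,"rz":0},
    {"x":0,"y":0,"z":-100,"rx":0,"ry":0,"rz":0},
    {"x":0,"y":0,"z":-150,"rx":0,"ry":0,"rz":0},
    {"x":0,"y":-50,"z":-150,"rx":0,"ry":0,"rz":0},
    {"x":0,"y":100,"z":-150,"rx":0,"ry":0,"rz":0},
    {"x":0,"y":150,"z":-150,"rx":0,"ry":0,"rz":0},
    {"x":0,"y":200,"z":-150,"rx":0,"ry":0,"rz":0},
    {"x":0,"y":250,"z":-150,"rx":0,"ry":0,"rz":0},
    {"x":0,"y":300,"z":-150,"rx":0,"ry":0,"rz":0},
    {"x":0,"y":300,"z":-150,"rx":0,"ry":0,"rz":0},
  ],
  hand=46,
)

```text
time: 30.0
tool_pos: [0.5638, -0.1144, 0.2263]
tool_rot: [3.141, 0.438, -0.127]
contact_force: [1.0, 0.0, 0.3]
opening: 0.0459
grip_force: 0.0
```

Run:
```python
from fit import *
from go import *
p,Q,s=pose(); print(p,s['time'])
T,S=shot('top','top8'),shot('scene','scene8')
d=lambda L:(L,.028,.014,.062)
for n,q,L in [('bar_short',(.5425,.3135,-.127),.105),('bar_long',(.5475,.228,-.125),.155),('bar_middle',(.513,.1465,-.127),.13)]:
  for v in ([T,S],[S],[T]): print(n,fit(v,n,q,d(L)))
t=cv2.resize(T['pixels'][140:235,120:230],None,fx=3.4,fy=3.4,interpolation=cv2.INTER_CUBIC)
u=cv2.resize(S['pixels'][180:285,280:410],None,fx=3.2,fy=3.2,interpolation=cv2.INTER_CUBIC)
H=max(t.shape[0],u.shape[0]); f=lambda a:cv2.copyMakeBorder(a,0,H-a.shape[0],0,0,0)
cv2.imwrite('pics/both8.png',np.hstack([f(t),f(u)]))
```

```text
[ 0.56376784 -0.1143679   0.2263409 ] 30.0
bar_short (array([ 0.53976451,  0.31216722, -0.13283656]), np.float64(0.084969162940979), 2)
bar_short (array([ 0.53871436,  0.31305153, -0.13943853]), np.float64(0.06470310688018799), 1)
bar_short (array([ 0.54012475,  0.31110802, -0.12140294]), np.float64(0.07548558712005615), 1)
bar_long (array([ 0.54714556,  0.22827503, -0.13627857]), np.float64(0.11011597514152527), 2)
bar_long (array([ 0.54365779,  0.22913381, -0.13322436]), np.float64(0.0678868293762207), 1)
bar_long (array([ 0.54902888,  0.22689821, -0.12529707]), np.float64(0.11483460664749146), 1)
bar_middle (array([ 0.51253125,  0.14455293, -0.12472481]), np.float64(0.22419553995132446), 2)
bar_middle (array([ 0.51221187,  0.14538167, -0.11524216]), np.float64(0.08453238010406494), 1)
bar_middle (array([ 0.52169955,  0.14232685, -0.13179198]), np.float64(0.3365834355354309), 1)
```

View pics/both8.png

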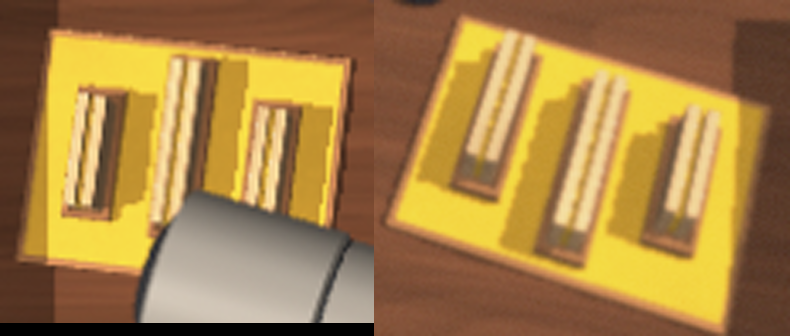

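All three bars stand in their cradles: short, long and middle at (90,150), (180,140) and (265,150) in the left half of the picture. The fitted poses are within 1–3 mm of the cradle centres. Handing in.

```bash
python3 -c "
from cell import *
print(hand_in())"
```

```text
the job is handed in; nothing more can be done
None
```

The short and middle ring bars now stand on their narrow edges in their own cradles beside the long one, slots up and let go, and the job is handed in at about 31 s of robot time; no verdict came back, and I judged full seating of the middle bar from its contact height and the final picture.

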